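# Walk the tall piece case up to the stop rail

## Task

Walk the tall boxwood piece case up against the stop rail on the cabinet's open flap, never lifting both its rail-side bottom corners at once and never sliding it flat. Take it near the top by its half away from the cabinet, tip that end up about a centimetre and swing it in one go to the rail, pivoting on the bottom corner at the cabinet end, which stays about where it is; stand it flat against the rail by that end, let go, then take its cabinet half and tip and swing that end in likewise, pivoting on the other corner. It must finish standing free, upright and flush along the rail, with the jar, weight, comb, clock, cup and fan left where they are.

Things in the scene. Friction and masses are not known exactly. Their poses are not given: they have to be found in the camera images.
- cabinet: Fixed low dark elm cabinet on the right, 270 mm high, its flap open as a shelf towards +y; carcass front at y = -150 mm. Flap top level, at z = 30 mm, x -280 to 220, y -150 to 110 mm. Origin: on the work surface, under the inner face (robot's side) of the stop rail on the flap, half-way along the case's zone: that face is the plane x = 0. x points into the rail, y away from the carcass, z up.
- rail (a point): Point on the flap's top (30 mm above the work surface) at the foot of the stop rail's inner face, axes as the cabinet's. The rail is a straight fixed elm bar, a little lighter than the flap, along y (y -145 to 105 mm), 20 mm thick, 35 mm high above the flap.
- case_mid (a point): Centre (half-way up) of the piece case: plain yellow wooden box, loose, 50 mm thick (its x), 140 wide (its y), 150 high (its z), 0.6 to 0.95 kg, upright on the flap on the robot's side of the rail, 40 to 60 mm off it. Its +x face is to end flush on the rail; its +y end is away from the cabinet, -y is the cabinet end. Grip it across the 50 mm, from above, near one end.
- free_corner (a point): Bottom corner of the case on its rail side (+x) at the end away from the cabinet (+y): 25, 70, -75 mm from case_mid in the case's axes.
- cab_corner (a point): Bottom corner of the case on its rail side (+x) at the cabinet end (-y): 25, -70, -75 mm from case_mid in the case's axes.
- jar: Bystander: lidded celadon jar, 75 mm across, 96 mm high, on the flap beyond the rail. Origin at the centre of its underside.
- weight: Bystander: brass scale weight, 48 mm across, 62 mm high, on the flap nearer the robot than the case. Origin at the centre of its underside.
- comb: Bystander: tortoiseshell-finish comb lying flat on the flap, 120 mm long (its y), 38 mm broad, 6 mm thick. Origin under its centre.
- clock: Bystander: black two-face game clock on the work surface, 90 x 170 mm, 58 mm high. Origin at the centre of its underside.
- cup: Bystander: terracotta tea cup on the work surface, 72 mm across, 75 mm high. Origin at the centre of its underside.
- fan: Bystander: shut folding fan of wood lying on the work surface, 160 mm long (its x), 26 mm broad, 14 mm high. Origin under its centre.
There are look-alikes about, which are no part of the job. What is meant by the part that bears case_mid is not red or turquoise, and is the larger of those in its own colour.

How it is judged:
By the outcome, as a careful person would: the job done as asked, in the order asked, and still so for the second after the job is handed in, with the robot touching nothing.
It also fails if it takes over 50 s, if anything falls off the work surface, if the arm or the gripper's body presses on something with over 40 N, if the wrist force passes 120 N, or if a joint passes its speed limit or range.

## Robot

A 6-joint arm with a two-finger parallel gripper is mounted at the origin on the work surface. World frame = base frame: x ahead of the robot, y to its left, z up, the work surface at z = 0. Lengths are in m, angles in rad, forces in N, time in s.
With the tool pointing down it reaches from about 0.375 to 0.9 m from the base axis. Payload 3.1 kg.
Tool frame: the origin (TCP) lies where the fingers leave the gripper's body, on its centre line; the fingertips stand 73 mm ahead of it and the grasp point (between the pads) lies 54 mm ahead of it; z points along the fingers, y is the line along which they close (so a half turn about z gives the same grasp; the last joint's range is limited). The gripper opens to 85 mm and grips with 20 to 120 N. Pads are 22 mm wide; open, the fingers measure 114 mm over their backs; the gripper's body (76 mm by 85 mm) begins 54 mm behind the grasp point. The pads swing forward as they close: fully open they stand 13 mm farther back than shut.
Start: joints at [-1.492, 0.527, 1.433, -0, 1.181, -0.178], TCP at [0.159, -0.604, 0.304] pointing down, gripper open.
Joint ranges: [-3.08, 3.08], [-0.75, 2.2], [0.22, 2.44], [-1.43, 4.57], [0, 2.65], [-2.85, 2.85]. Speed limits (rad/s): [2.79, 2.79, 3.14, 3.14, 3.14, 3.14].

## Interface

Orientations are given as a unit quaternion [x, y, z, w].
In Python, from station import manip gives the robot as it stands.
- The arm moves only by the shell command python3 -m crank 'ROWS' [FORCE]. ROWS is JSON, a list of rows, each an object with "dp": the shift along the tool's x, y, z normalised to -1 to 1, where 1 is 50 cm, a list of three; "delta_rot": the turn, a rotation vector about the tool's x, y, z normalised to -1 to 1, where 1 is 2 pi rad, a list of three; "fingers": the opening, from -1 (shut) to 1 (fully open). A call has 1 to 12 rows; each row shifts and turns the commanded pose from where the row before left it, along the tool's axes as they then stand; what a row does not reach is not made up. A row lasts 1/12 s, in which the tool goes at most 41.7 mm and 7.16 degrees, less where a joint would pass 70% of its speed; a pose out of reach is approached as far as the arm can. A call with a number of a shift or a turn outside -1 to 1 is refused whole. A call with a gripper value outside its range is refused whole. The fingers move at their own pace and stop on an object; FORCE is the grip in N (left out, the last holds). Time passes only in rows, so rows that do not move let the fingers close. It gives the time, the measured TCP pose, the force, the opening and the grip force at its end, in the units of the state.
- manip.sense(): the state, without advancing time (a new reading comes with each control period).
- manip.snapshot(name): name is "scene" or "top" or "wrist"; returns (picture, depth): 400x640x3 uint8, red, green, blue; 400x640 float32, m along the optical axis (not along the pixel's ray), 0 where there is no reading.
- manip.camera_model(name): a dict with "fx", "fy", "cx", "cy" (pixels), "origin" and "attitude" of the camera in the world. Camera axes: x right, y up, looking along -z (the intrinsics and any distortion apply to the point x, -y, -z); pixel columns grow to the right and rows downward; lengths in m; the calibration is good to about 2 mm. A picture is of the moment at which its call begins: read the wrist's pose just before it. camera_model takes no time and is no camera call; for the wrist camera it gives the pose at the moment of the call.
- manip.sign_off(): hands the job in; it is judged then, once.
The state is a dict: "t": time; "q": joint angles; "qd": joint speeds; "tau": joint torques, N m; "tcp_pos": TCP position; "tool_rot": TCP orientation; "force": force on the tool from outside, world axes, zero at the start; "ft_torque": the same for the moment, N m; "finger_gap": opening from 0.0 (shut) to 1.0 (fully open); "gripper_force": force on a finger pad.
Only numpy, scipy, OpenCV 4.12 (cv2) and the standard library are available. Lean on these libraries where they do the work, as an engineer would, in place of code of your own. Each camera call takes 0.05 s, during which the arm holds its last target. There are 200 camera calls.

## Working session

There is one attempt and no reset: what is moved stays moved. The work goes in short steps, Python scripts to look and compute and a shell command to move; the robot and the scene stay as the last step left them, time stands still between calls to the robot, and variables do not carry over. Pictures are saved under pics/ and viewed, at most 10 in all, crops included, and the job is handed in when it is done.

```bash
ls; mkdir -p pics; cat > h.py <<'E'
import numpy as np,cv2
from station import manip
from scipy.spatial.transform import Rotation as R
def cam(n):
    m=manip.camera_model(n); a=np.array(m["attitude"],float)
    Rm=R.from_quat(a).as_matrix() if a.size==4 else a.reshape(3,3)
    return m,Rm,np.array(m["origin"])
def pts(n,d):
    m,Rm,o=cam(n); v,u=np.mgrid[:d.shape[0],:d.shape[1]]
    P=np.stack([(u-m["cx"])/m["fx"]*d,-(v-m["cy"])/m["fy"]*d,-d],-1)
    return P@Rm.T+o
E
python3 - <<'E'
from h import *
print(manip.sense())
for n in("scene","top"):
    print(n,manip.camera_model(n))
    im,d=manip.snapshot(n); cv2.imwrite(f"pics/{n}0.png",im[:,:,::-1]); np.save(f"pics/{n}0.npy",d)
E
```

```text
pics
{'t': 0.0, 'q': array([-1.49150062e+00,  5.28510188e-01,  1.43390999e+00,  5.61898042e-06,
        1.18139094e+00, -1.78529207e-01]), 'qd': array([ 8.11498004e-05, -1.31042713e-04, -5.23572355e-05, -7.00370820e-04,
        3.95643619e-04, -4.06869003e-07]), 'tau': array([ 1.58025396e-03, -4.42344761e+01, -1.78025955e+01, -1.96500664e-04,
        8.30183417e-03,  1.40257006e-07]), 'tcp_pos': array([ 0.15932806, -0.60377046,  0.30290395]), 'tool_rot': array([ 9.91701817e-01,  1.28554561e-01,  5.76087656e-05, -1.10773974e-03]), 'force': array([ 0.08830167, -0.55110846, -0.12642124]), 'ft_torque': array([-0.00943364, -0.06484777,  0.02246705]), 'gripper_force': 0.0, 'finger_gap': 0.9954762086562682}
scene {'fx': 461.0756259618441, 'fy': 461.0756259618441, 'cx': 312.06715197175646, 'cy': 198.20006964694096, 'origin': array([1.06006145, 0.45310572, 0.97835093]), 'attitude': array([0.15077993, 0.31158715, 0.85485821, 0.38651817])}
top {'fx': 480.50064909176666, 'fy': 480.50064909176666, 'cx': 325.7876279018144, 'cy': 196.89094985552305, 'origin': array([ 0.23487693, -0.03700789,  1.6242299 ]), 'attitude': array([-0.05741968,  0.05546779,  0.71204713, -0.69757809])}
```

View pics/scene0.png

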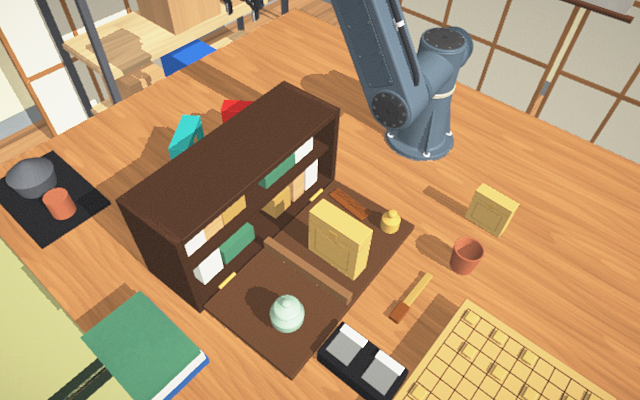

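View pics/top0.png

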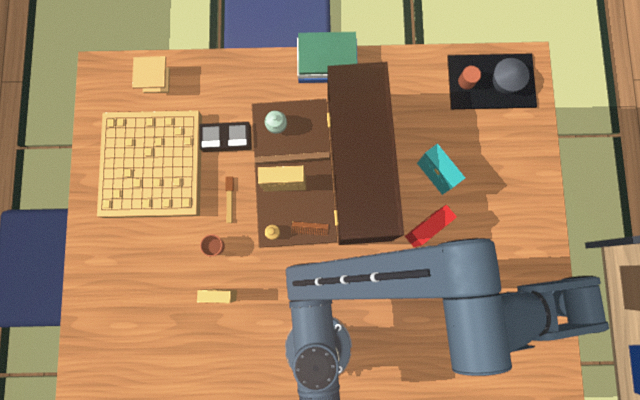

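Candidates: the tall yellow box on the flap (scene 340,240; top 281,177), the small yellow box on the table (scene 493,210; top 215,296), and the red (scene 237,110) and turquoise (scene 186,135) boxes. I choose the large yellow one on the flap.

```bash
python3 - <<'E'
from h import *
for n in("top","scene"):
    im=cv2.imread(f"pics/{n}0.png"); d=np.load(f"pics/{n}0.npy"); P=pts(n,d)
    hsv=cv2.cvtColor(im,cv2.COLOR_BGR2HSV); x,y,z=P[...,0],P[...,1],P[...,2]
    reg=np.zeros(d.shape,bool)
    if n=="top": reg[90:250,245:335]=1
    else: reg[170:380,200:420]=1
    reg&=d>0
    fl=reg&(z>.02)&(z<.04); print(n,"flap z",np.median(z[fl]),x[fl].min(),x[fl].max(),y[fl].min(),y[fl].max())
    ra=reg&(z>.058)&(z<.072)&(hsv[...,2]<140)
    ra=ra.astype(np.uint8); k,l,s,c=cv2.connectedComponentsWithStats(ra)
    i=1+np.argmax(s[1:,4]); q=l==i
    print("rail",s[i],cv2.minAreaRect(P[q][:,:2].astype(np.float32)),np.median(z[q]))
    ye=reg&(hsv[...,0]>18)&(hsv[...,0]<35)&(hsv[...,1]>60)&(z>.172)&(z<.19)&(x<.8)
    k,l,s,c=cv2.connectedComponentsWithStats(ye.astype(np.uint8)); i=1+np.argmax(s[1:,4]);q=l==i
    r=cv2.minAreaRect(P[q][:,:2].astype(np.float32)); print("case",s[i],r,np.median(z[q])); print(cv2.boxPoints(r))
im=cv2.imread("pics/scene0.png")[160:340,230:430]; cv2.imwrite("pics/crop.png",cv2.resize(im,None,fx=3,fy=3))
E
```

```text
top flap z 0.030326243678226117 0.33143032516746884 0.843212975113035 -0.06537571546182856 0.23873545947062935
rail [273 128  12   5  14] ((0.7146022915840149, 0.11805352568626404), (0.006032626610249281, 0.039386261254549026), 21.313451766967773) 0.06663575263544308
case [258 165  46  19 689] ((0.5424268841743469, 0.10301285237073898), (0.05054821819067001, 0.138860821723938), 0.8810360431671143) 0.18014651220945965
[[0.5160882  0.17204644]
 [0.51822335 0.03320202]
 [0.5687656  0.03397927]
 [0.5666304  0.17282368]]
scene flap z 0.029553382372484283 0.3295645358372665 0.9328955995309853 -0.1414056338692093 0.39109110756725524
rail [271 247  15  11  19] ((0.6389937996864319, 0.0008002854883670807), (0.0027327619027346373, 0.04366609826683998), 3.099985122680664) 0.05973016179902213
case [ 310  199   63   47 1242] ((0.5433995723724365, 0.1043616384267807), (0.05247063562273979, 0.1400803178548813), 0.9918580651283264) 0.17927101335185286
[[0.51595575 0.17393716]
 [0.5183806  0.03387783]
 [0.5708434  0.03478612]
 [0.56841856 0.17484544]]
```

View pics/crop.png

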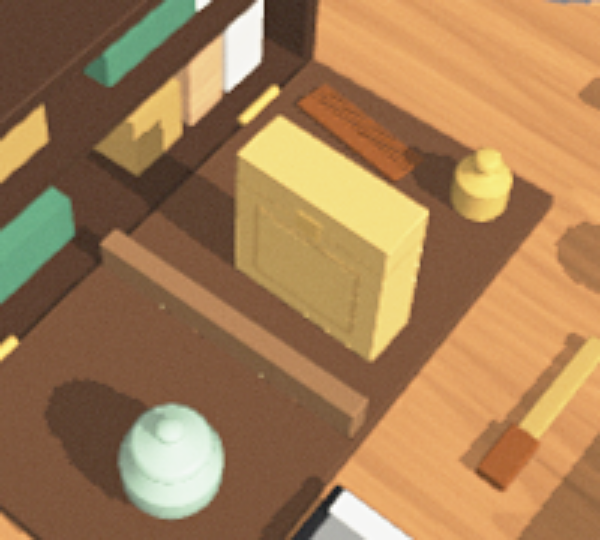

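The crop shows the large yellow case standing on the flap, about parallel to the rail (crop 110,240 to 360,420), with comb, brass weight and jar clear of it. Choice confirmed. Next I measure the rail.

```bash
python3 - <<'E'
from h import *
for n,a in(("scene",(.045,.09)),("top",(.045,.09))):
    im=cv2.imread(f"pics/{n}0.png"); d=np.load(f"pics/{n}0.npy"); P=pts(n,d); x,y,z=P[...,0],P[...,1],P[...,2]
    box=(x>.57)&(x<.67)&(y>-.06)&(y<.22)&(d>0)
    q=box&(z>.060)&(z<.075)&(x>.585)
    r=cv2.minAreaRect(P[q][:,:2].astype(np.float32)); print(n,q.sum(),r,np.median(z[q])); print(cv2.boxPoints(r))
    for y0 in np.arange(-.04,.22,.03):
        s=q&(abs(y-y0)<.015)
        if s.sum()>3: print(round(y0,3),s.sum(),x[s].min().round(4),x[s].max().round(4),np.median(x[s]).round(4))
    # carcass front: highest points near y~-.05
    c=(z>.255)&(z<.285)&(x>.3)&(x<1)&(y<.05); r=cv2.minAreaRect(P[c][:,:2].astype(np.float32)); print("carcass",c.sum(),cv2.boxPoints(r).round(3).tolist())
    g=[("weight",.33,.45,.11,.2),("comb",.40,.50,-.05,.11)]
    for nm,a0,a1,b0,b1 in g:
        s=(x>a0)&(x<a1)&(y>b0)&(y<b1)&(z>.034); print(nm,s.sum(),x[s].min().round(3),x[s].max().round(3),y[s].min().round(3),y[s].max().round(3),z[s].max().round(3))
E
```

```text
scene 855 ((0.6255529522895813, 0.07798158377408981), (0.023366447538137436, 0.25097301602363586), 2.9113900661468506) 0.06411030684271979
[[ 0.60751116  0.2027127 ]
 [ 0.62025845 -0.04793636]
 [ 0.64359474 -0.04674953]
 [ 0.63084745  0.20389953]]
-0.04 65 0.622 0.6432 0.6323
-0.01 92 0.6181 0.6412 0.6316
0.02 96 0.6188 0.6388 0.6295
0.05 102 0.615 0.6389 0.6284
0.08 106 0.6154 0.6366 0.6264
0.11 102 0.6133 0.6348 0.6251
0.14 111 0.6121 0.6336 0.6231
0.17 110 0.611 0.6327 0.6213
0.2 71 0.6099 0.63 0.6206
carcass 14701 [[0.33000001311302185, -0.07000000029802322], [0.3400000035762787, -0.2549999952316284], [0.8619999885559082, -0.2280000001192093], [0.8529999852180481, -0.04399999976158142]]
weight 364 0.355 0.444 0.123 0.19 0.092
comb 94 0.4 0.413 -0.035 0.093 0.04
top 428 ((0.6253826022148132, 0.07779884338378906), (0.022954558953642845, 0.24828921258449554), 2.7020230293273926) 0.06526072797794114
[[ 0.60806566  0.20126437]
 [ 0.61977047 -0.0467488 ]
 [ 0.64269954 -0.04566668]
 [ 0.63099474  0.20234649]]
-0.04 38 0.6198 0.6409 0.6303
-0.01 52 0.6175 0.6391 0.6299
0.02 52 0.6185 0.6402 0.6281
0.05 51 0.6166 0.6373 0.6267
0.08 50 0.6151 0.6341 0.6264
0.11 50 0.613 0.6351 0.6229
0.14 52 0.6107 0.6322 0.6217
0.17 52 0.6094 0.63 0.6182
0.2 31 0.6092 0.6287 0.6199
carcass 10822 [[0.3319999873638153, -0.0729999989271164], [0.34200000762939453, -0.2529999911785126], [0.8640000224113464, -0.22599999606609344], [0.8550000190734863, -0.04600000008940697]]
weight 257 0.335 0.448 0.112 0.194 0.096
comb 267 0.4 0.5 -0.049 0.108 0.045
```

```bash
R1='{"dp":[0,0,-0.02],"delta_rot":[0,0,-0.01764],"fingers":1}'; python3 -m crank '[{"dp":[0,0,-0.02],"delta_rot":[0,0,-0.01764],"fingers":1},{"dp":[0,0,-0.02],"delta_rot":[0,0,-0.01764],"fingers":1},{"dp":[0,0,-0.02],"delta_rot":[0,0,-0.01764],"fingers":1},{"dp":[0,0,-0.02],"delta_rot":[0,0,-0.01764],"fingers":1},{"dp":[0,0,-0.02],"delta_rot":[0,0,-0.01764],"fingers":1},{"dp":[0,0,-0.02],"delta_rot":[0,0,-0.01764],"fingers":1},{"dp":[0,0,-0.02],"delta_rot":[0,0,-0.01764],"fingers":1},{"dp":[0,0,-0.02],"delta_rot":[0,0,-0.01764],"fingers":1},{"dp":[0,0,-0.02],"delta_rot":[0,0,-0.01764],"fingers":1},{"dp":[0,0,-0.02],"delta_rot":[0,0,-0.01764],"fingers":1},{"dp":[0,0,-0.02],"delta_rot":[0,0,-0.01764],"fingers":1},{"dp":[0,0,-0.02],"delta_rot":[0,0,-0.01764],"fingers":1}]'
python3 -m crank '[{"dp":[0.062,0.033,0],"delta_rot":[0,0,0],"fingers":1},{"dp":[0.062,0.033,0],"delta_rot":[0,0,0],"fingers":1},{"dp":[0.062,0.033,0],"delta_rot":[0,0,0],"fingers":1},{"dp":[0.062,0.033,0],"delta_rot":[0,0,0],"fingers":1},{"dp":[0.062,0.033,0],"delta_rot":[0,0,0],"fingers":1},{"dp":[0.062,0.033,0],"delta_rot":[0,0,0],"fingers":1},{"dp":[0.062,0.033,0],"delta_rot":[0,0,0],"fingers":1},{"dp":[0.062,0.033,0],"delta_rot":[0,0,0],"fingers":1},{"dp":[0.062,0.033,0],"delta_rot":[0,0,0],"fingers":1},{"dp":[0.062,0.033,0],"delta_rot":[0,0,0],"fingers":1},{"dp":[0.062,0.033,0],"delta_rot":[0,0,0],"fingers":1},{"dp":[0.062,0.033,0],"delta_rot":[0,0,0],"fingers":1}]'
```

```text
t: 1.1
tcp_pos: [0.1594, -0.604, 0.4237]
tool_rot: [0.699, 0.715, 0.0, -0.001]
force: [-0.5, -0.5, -0.2]
finger_gap: 1.002
gripper_force: 0.0
t: 2.1
tcp_pos: [0.3512, -0.2272, 0.4237]
tool_rot: [0.701, 0.713, 0.0, -0.0]
force: [0.9, -0.7, -0.4]
finger_gap: 1.004
gripper_force: 0.0
```

```bash
python3 -m crank '[{"dp":[0.062,0.033,0],"delta_rot":[0,0,0],"fingers":1},{"dp":[0.062,0.033,0],"delta_rot":[0,0,0],"fingers":1},{"dp":[0.062,0.033,0],"delta_rot":[0,0,0],"fingers":1},{"dp":[0.062,0.033,0],"delta_rot":[0,0,0],"fingers":1},{"dp":[0.062,0.033,0],"delta_rot":[0,0,0],"fingers":1},{"dp":[0.062,0.033,0],"delta_rot":[0,0,0],"fingers":1},{"dp":[0.062,0.033,0],"delta_rot":[0,0,0],"fingers":1},{"dp":[0.062,0.033,0],"delta_rot":[0,0,0],"fingers":1},{"dp":[0.062,0.033,0],"delta_rot":[0,0,0],"fingers":1},{"dp":[0.062,0.033,0],"delta_rot":[0,0,0],"fingers":1},{"dp":[0.062,0.033,0],"delta_rot":[0,0,0],"fingers":1},{"dp":[0.062,0.033,0],"delta_rot":[0,0,0],"fingers":1}]'
cat >> h.py <<'E'
def look(tag,views=("wrist","top","scene")):
    for n in views:
        im,d=manip.snapshot(n); P=pts(n,d); im=im[:,:,::-1].copy(); cv2.imwrite(f"pics/{tag}_{n}.png",im)
        hsv=cv2.cvtColor(im,cv2.COLOR_BGR2HSV); x,y,z=P[...,0],P[...,1],P[...,2]
        q=(d>0)&(hsv[...,0]>18)&(hsv[...,0]<35)&(hsv[...,1]>60)&(abs(z-.18)<.012)&(x>.45)&(x<.68)&(y>-.03)&(y<.25)
        k,l,s,c=cv2.connectedComponentsWithStats(q.astype(np.uint8))
        if k>1:
            i=1+np.argmax(s[1:,4]); q=l==i; r=cv2.minAreaRect(P[q][:,:2].astype(np.float32))
            print(n,"case",s[i],r,"z",np.median(z[q]).round(4)); print(cv2.boxPoints(r).round(4).tolist())
        q=(d>0)&(abs(z-.065)<.006)&(x>.595)&(x<.66)&(y>-.05)&(y<.21); 
        if q.sum()>60:
            r=cv2.minAreaRect(P[q][:,:2].astype(np.float32)); print(n,"rail",q.sum(),r)
E
python3 -c "
from h import *
look('a',('wrist',)); s=manip.sense();print(s['tcp_pos'],R.from_quat(s['tool_rot']).as_matrix().round(4))"
```

```text
t: 3.1
tcp_pos: [0.5428, 0.1482, 0.4234]
tool_rot: [0.701, 0.713, -0.0, -0.0]
force: [0.6, -1.0, -0.0]
finger_gap: 1.002
gripper_force: 0.0
wrist case [ 293  155   45  113 4747] ((0.5455926060676575, 0.10976739227771759), (0.04963590204715729, 0.13971079885959625), 1.2038146257400513) z 0.1793
[[0.5192999839782715, 0.17910000681877136], [0.5221999883651733, 0.039400000125169754], [0.5719000101089478, 0.04039999842643738], [0.5688999891281128, 0.1800999939441681]]
wrist rail 1917 ((0.6290263533592224, 0.08417266607284546), (0.0206279419362545, 0.2489611953496933), 3.1143107414245605)
[0.5454617  0.15302624 0.42330283] [[-0.0207  0.9998  0.0029]
 [ 0.9998  0.0207  0.0057]
 [ 0.0057  0.003  -1.    ]]
```

View pics/a_wrist.png

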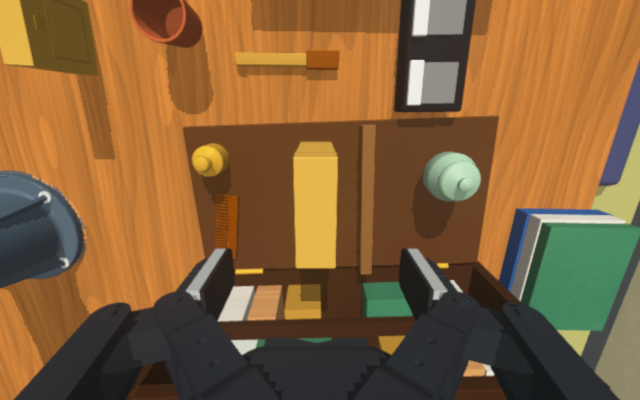

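The wrist view shows the tall case (316,205) between the open fingers' sides, rail to its right (367,200), with the weight (208,160), comb and jar clear. The arm was still settling during the shot, so I keep the fixed-camera position.

```bash
python3 -m crank '[{"dp":[-0.013,-0.007,0.07],"delta_rot":[0,0,0],"fingers":1},{"dp":[0,0,0.07],"delta_rot":[0,0,0],"fingers":1},{"dp":[0,0,0.07],"delta_rot":[0,0,0],"fingers":1},{"dp":[0,0,0.07],"delta_rot":[0,0,0],"fingers":1},{"dp":[0,0,0.03],"delta_rot":[0,0,0],"fingers":1},{"dp":[0,0,0],"delta_rot":[0,0,0],"fingers":1},{"dp":[0,0,0],"delta_rot":[0,0,0],"fingers":1}]' 60
python3 -c "
from h import *
look('b',('wrist',)); s=manip.sense();print(s['tcp_pos'],R.from_quat(s['tool_rot']).as_matrix().round(4))"
```

```text
t: 3.73
tcp_pos: [0.5389, 0.1396, 0.2681]
tool_rot: [0.701, 0.713, -0.001, -0.001]
force: [0.1, -0.4, -0.2]
finger_gap: 1.0
gripper_force: 0.0
wrist case [  279   181    85   161 12369] ((0.5427027940750122, 0.11748646199703217), (0.04979867488145828, 0.1118813082575798), 0.9860323667526245) z 0.1811
[[0.5167999863624573, 0.17299999296665192], [0.5188000202178955, 0.06109999865293503], [0.5685999989509583, 0.06199999898672104], [0.5666000247001648, 0.1738000065088272]]
wrist rail 4143 ((0.6259621381759644, 0.0766134038567543), (0.020613135769963264, 0.25026199221611023), 2.9842684268951416)
[0.53980578 0.13965759 0.26949692] [[-1.690e-02  9.999e-01  9.000e-04]
 [ 9.999e-01  1.690e-02  1.000e-04]
 [ 1.000e-04  9.000e-04 -1.000e+00]]
```

```bash
python3 -m crank '[{"dp":[0.013,0.0045,0.04],"delta_rot":[0,0,0],"fingers":1},{"dp":[0,0,0.04],"delta_rot":[0,0,0],"fingers":1},{"dp":[0,0,0.04],"delta_rot":[0,0,0],"fingers":1},{"dp":[0,0,0],"delta_rot":[0,0,0],"fingers":1},{"dp":[0,0,0],"delta_rot":[0,0,0],"fingers":1}]' 60
python3 -m crank '[{"dp":[0,0,0],"delta_rot":[0,0,0],"fingers":-1},{"dp":[0,0,0],"delta_rot":[0,0,0],"fingers":-1},{"dp":[0,0,0],"delta_rot":[0,0,0],"fingers":-1},{"dp":[0,0,0],"delta_rot":[0,0,0],"fingers":-1},{"dp":[0,0,0],"delta_rot":[0,0,0],"fingers":-1},{"dp":[0,0,0],"delta_rot":[0,0,0],"fingers":-1},{"dp":[0,0,0],"delta_rot":[0,0,0],"fingers":-1},{"dp":[0,0,0],"delta_rot":[0,0,0],"fingers":-1},{"dp":[0,0,0],"delta_rot":[0,0,0],"fingers":-1}]' 60
```

```text
t: 4.2
tcp_pos: [0.5419, 0.1463, 0.21]
tool_rot: [0.701, 0.713, 0.0, 0.0]
force: [-0.2, 1.1, 0.2]
finger_gap: 1.002
gripper_force: 0.0
t: 4.95
tcp_pos: [0.5419, 0.1463, 0.2107]
tool_rot: [0.701, 0.713, 0.001, 0.001]
force: [-1.7, -0.2, 5.0]
finger_gap: 0.576
gripper_force: 63.3
```

```bash
cat > plan.py <<'E'
from h import *
# rows for rigid motion of the gripped case: q = list of (yaw deg, tilt deg, down m) about pivot corner
def plan(T0p,T0R,piv,yaw0,q):
    C=R.from_euler('z',yaw0,degrees=True); rel_p=C.inv().apply(T0p-piv); rel_R=C.inv()*T0R
    p,r=T0p,T0R
    for yaw,tilt,dn in q:
        C=R.from_euler('z',yaw,degrees=True)*R.from_euler('x',tilt,degrees=True)
        pn=piv+C.apply(rel_p)-[0,0,dn]; rn=C*rel_R
        print(np.round(r.inv().apply(pn-p)/.5,4).tolist(),np.round((r.inv()*rn).as_rotvec()/(2*np.pi),4).tolist(),"->",pn.round(4),rn.as_quat().round(3))
        p,r=pn,rn
E
python3 - <<'E'
from plan import *
s=manip.sense(); print(s['tcp_pos'],s['force'],s['ft_torque'])
q=[(.95,1.5,.0002),(.95,3,.0004),(.95,4.5,.0006)]+[(.95-2*k,4.5,.0006) for k in range(1,10)]
plan(s['tcp_pos'],R.from_quat(s['tool_rot']),np.array([.569,.034,.030]),.95,q)
E
```

```text
[0.54188187 0.14630347 0.21067001] [-1.65560036 -0.22093519  4.99273728] [ 0.02827132  0.21170372 -0.03684574]
[-0.0095, 0.0, -0.0054] [-0.0, 0.0042, 0.0] -> [0.542  0.1415 0.2134] [ 0.701  0.713  0.01  -0.008]
[-0.0095, 0.0, -0.0054] [-0.0, 0.0042, 0.0] -> [0.542  0.1367 0.2159] [ 0.701  0.713  0.019 -0.018]
[-0.0096, 0.0, -0.0054] [-0.0, 0.0042, 0.0] -> [0.5421 0.1318 0.2184] [ 0.7    0.713  0.028 -0.027]
[0.0016, 0.0069, 0.0001] [-0.0004, -0.0, 0.0055] -> [0.5456 0.1327 0.2184] [ 0.713  0.7    0.029 -0.027]
[0.0016, 0.0069, 0.0001] [-0.0004, -0.0, 0.0055] -> [0.549  0.1334 0.2184] [ 0.725  0.688  0.029 -0.026]
[0.0016, 0.0069, 0.0001] [-0.0004, -0.0, 0.0055] -> [0.5525 0.1341 0.2184] [ 0.737  0.675  0.03  -0.026]
[0.0016, 0.0069, 0.0001] [-0.0004, -0.0, 0.0055] -> [0.556  0.1346 0.2184] [ 0.748  0.662  0.03  -0.025]
[0.0016, 0.0069, 0.0001] [-0.0004, -0.0, 0.0055] -> [0.5595 0.135  0.2184] [ 0.76   0.649  0.031 -0.025]
[0.0016, 0.0069, 0.0001] [-0.0004, -0.0, 0.0055] -> [0.563  0.1352 0.2184] [ 0.771  0.635  0.031 -0.024]
[0.0016, 0.0069, 0.0001] [-0.0004, -0.0, 0.0055] -> [0.5666 0.1354 0.2184] [ 0.782  0.622  0.031 -0.023]
[0.0016, 0.0069, 0.0001] [-0.0004, -0.0, 0.0055] -> [0.5701 0.1354 0.2184] [ 0.793  0.608  0.032 -0.023]
[0.0016, 0.0069, 0.0001] [-0.0004, -0.0, 0.0055] -> [0.5737 0.1353 0.2184] [ 0.803  0.594  0.032 -0.022]
```

```bash
python3 -m crank '[{"dp":[-0.0095,0,-0.0054],"delta_rot":[0,0.0042,0],"fingers":-1},{"dp":[-0.0095,0,-0.0054],"delta_rot":[0,0.0042,0],"fingers":-1},{"dp":[-0.0096,0,-0.0054],"delta_rot":[0,0.0042,0],"fingers":-1},{"dp":[0,0,0],"delta_rot":[0,0,0],"fingers":-1},{"dp":[0,0,0],"delta_rot":[0,0,0],"fingers":-1}]' 60
```

```text
t: 5.37
tcp_pos: [0.5422, 0.1322, 0.2186]
tool_rot: [0.701, 0.712, 0.029, -0.028]
force: [-1.3, 3.7, 5.2]
finger_gap: 0.578
gripper_force: 63.6
```

```bash
python3 -m crank '[{"dp":[0.0016,0.0069,0.0001],"delta_rot":[-0.0004,0,0.0055],"fingers":-1},{"dp":[0.0016,0.0069,0.0001],"delta_rot":[-0.0004,0,0.0055],"fingers":-1},{"dp":[0.0016,0.0069,0.0001],"delta_rot":[-0.0004,0,0.0055],"fingers":-1},{"dp":[0.0016,0.0069,0.0001],"delta_rot":[-0.0004,0,0.0055],"fingers":-1},{"dp":[0.0016,0.0069,0.0001],"delta_rot":[-0.0004,0,0.0055],"fingers":-1},{"dp":[0.0016,0.0069,0.0001],"delta_rot":[-0.0004,0,0.0055],"fingers":-1},{"dp":[0.0016,0.0069,0.0001],"delta_rot":[-0.0004,0,0.0055],"fingers":-1},{"dp":[0.0016,0.0069,0.0001],"delta_rot":[-0.0004,0,0.0055],"fingers":-1}]' 60
python3 -c "
from h import *
s=manip.sense();print(s['ft_torque'],s['qd'].round(2)); look('c',('scene',))"
```

```text
t: 6.03
tcp_pos: [0.5702, 0.1343, 0.2175]
tool_rot: [0.792, 0.609, 0.03, -0.023]
force: [0.6, -2.1, 0.2]
finger_gap: 0.579
gripper_force: 63.2
[-1.24038164  0.05356288  0.0175223 ] [ 0.    0.04 -0.09 -0.01  0.02  0.42]
scene case [338 227  24  28 388] ((0.5738688707351685, 0.1468629240989685), (0.038534048944711685, 0.052142538130283356), 77.39425659179688) z 0.1862
[[0.5442000031471252, 0.13379999995231628], [0.5950999855995178, 0.12240000069141388], [0.6035000085830688, 0.1599999964237213], [0.5526000261306763, 0.17139999568462372]]
scene rail 905 ((0.6176132559776306, 0.0781698077917099), (0.039476387202739716, 0.2484152913093567), 2.872403383255005)
```

View pics/c_scene.png

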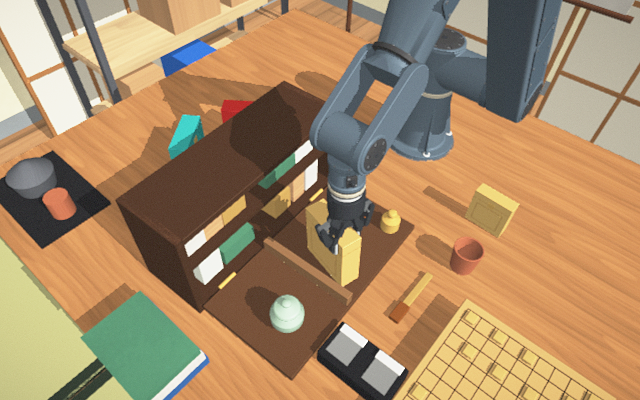

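The scene view shows the case gripped at (345,240), free end near the rail, cabinet end still out, everything else untouched.

```bash
python3 -m crank '[{"dp":[0.0009,0.0035,0],"delta_rot":[-0.0002,0,0.0028],"fingers":-1},{"dp":[0.0009,0.0035,0],"delta_rot":[-0.0002,0,0.0028],"fingers":-1}]' 60
python3 -m crank '[{"dp":[0.0005,0.0017,0],"delta_rot":[-0.0001,0,0.0014],"fingers":-1},{"dp":[0,0,0],"delta_rot":[0,0,0],"fingers":-1}]' 60
python3 -c "
from h import *
print(manip.sense()['ft_torque'])
im,d=manip.snapshot('scene');cv2.imwrite('pics/d.png',cv2.resize(im[190:310,260:400,::-1],None,fx=5,fy=5,interpolation=2))"
```

```text
t: 6.25
tcp_pos: [0.5737, 0.1347, 0.2171]
tool_rot: [0.803, 0.595, 0.031, -0.023]
force: [0.6, -2.4, -0.8]
finger_gap: 0.581
gripper_force: 63.2
t: 6.42
tcp_pos: [0.5746, 0.1349, 0.217]
tool_rot: [0.805, 0.591, 0.031, -0.024]
force: [1.6, -2.0, -1.4]
finger_gap: 0.58
gripper_force: 63.2
[-1.18030065 -0.22246309  0.11216956]
```

View pics/d.png

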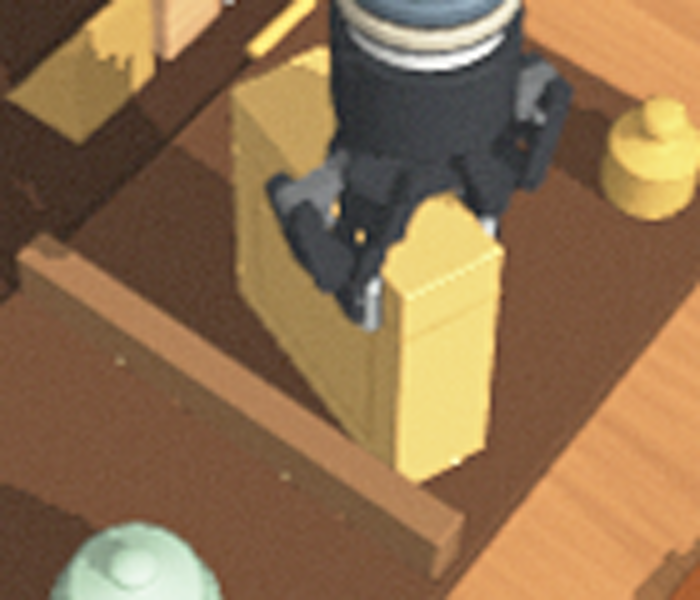

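The crop shows the case's free end (400,480) at or within a couple of mm of the rail; there is no contact force yet, so I creep on.

```bash
python3 -m crank '[{"dp":[0.0005,0.0017,0],"delta_rot":[-0.0001,0,0.0014],"fingers":-1},{"dp":[0.0005,0.0017,0],"delta_rot":[-0.0001,0,0.0014],"fingers":-1}]' 60
python3 -m crank '[{"dp":[0.0005,0.0017,0],"delta_rot":[-0.0001,0,0.0014],"fingers":-1},{"dp":[0,0,0],"delta_rot":[0,0,0],"fingers":-1}]' 60
```

```text
t: 6.63
tcp_pos: [0.576, 0.1351, 0.2169]
tool_rot: [0.81, 0.584, 0.031, -0.024]
force: [0.3, -1.0, 2.3]
finger_gap: 0.583
gripper_force: 63.4
t: 6.8
tcp_pos: [0.5761, 0.1354, 0.2169]
tool_rot: [0.813, 0.581, 0.031, -0.024]
force: [-1.5, -1.7, 2.1]
finger_gap: 0.576
gripper_force: 63.5
```

```bash
python3 - <<'E'
from plan import *
s=manip.sense(); r=R.from_quat(s['tool_rot']); p=s['tcp_pos']
X=r.as_matrix(); yaw=np.degrees(np.arctan2(X[1,1],X[0,1])); print(yaw,r.as_matrix().round(3))
piv=np.array([.569,.034,.030]); C0=R.from_euler('z',.95,degrees=True)
rel=C0.inv().apply(np.array([.5419,.1463,.2107])-piv)
C=R.from_euler('z',yaw,degrees=True); tgt=piv+C.apply(rel); tgt[2]=.2104
rn=C*C0.inv()*R.from_quat([.701,.713,0,0]); dr=(r.inv()*rn).as_rotvec()/2/np.pi
print(tgt, r.inv().apply(tgt-p)/.5,dr)
n=4; pr=p;rr=r
for k in range(1,n+1):
    a=k/n; pn=p+(tgt-p)*a; r2=r*R.from_rotvec(dr*2*np.pi*a); print((rr.inv().apply(pn-pr)/.5).round(4),(dr/n).round(4)); pr,rr=pn,r2
E
```

```text
-18.9047190507979 [[ 0.323  0.946  0.021]
 [ 0.943 -0.324  0.075]
 [ 0.078 -0.004 -0.997]]
[0.58165207 0.14882868 0.2104    ] [0.02795094 0.00175789 0.01530756] [-6.56942645e-04 -1.24405926e-02 -8.81549689e-05]
[0.007  0.0004 0.0038] [-0.0002 -0.0031 -0.    ]
[0.0071 0.0004 0.0037] [-0.0002 -0.0031 -0.    ]
[0.0071 0.0004 0.0036] [-0.0002 -0.0031 -0.    ]
[0.0072 0.0004 0.0034] [-0.0002 -0.0031 -0.    ]
```

```bash
python3 -m crank '[{"dp":[0.007,0.0003,0.0038],"delta_rot":[-0.0002,-0.0031,0],"fingers":-1},{"dp":[0.0071,0.0003,0.0037],"delta_rot":[-0.0002,-0.0031,0],"fingers":-1},{"dp":[0.0071,0.0003,0.0036],"delta_rot":[-0.0002,-0.0031,0],"fingers":-1},{"dp":[0.0072,0.0003,0.0034],"delta_rot":[-0.0002,-0.0031,0],"fingers":-1},{"dp":[0,0,0],"delta_rot":[0,0,0],"fingers":-1},{"dp":[0,0,0],"delta_rot":[0,0,0],"fingers":-1}]' 60; python3 -c "
from h import *
print(manip.sense()['ft_torque'])
look('e',('scene','top'))"
```

```text
t: 7.3
tcp_pos: [0.5799, 0.1489, 0.211]
tool_rot: [0.814, 0.58, -0.001, -0.001]
force: [-6.5, -5.0, 9.2]
finger_gap: 0.576
gripper_force: 64.3
[-0.75814488  0.94396265 -0.00503282]
scene case [310 202  22  31 417] ((0.5560982823371887, 0.07513625919818878), (0.06839705258607864, 0.04956281930208206), 70.57057189941406) z 0.1808
[[0.521399974822998, 0.051100000739097595], [0.5680999755859375, 0.03460000082850456], [0.5907999873161316, 0.09910000115633011], [0.5440999865531921, 0.11559999734163284]]
scene rail 922 ((0.6171202063560486, 0.0780804455280304), (0.03952261433005333, 0.24854259192943573), 2.479146957397461)
top case [276 158  27  24 388] ((0.5566208362579346, 0.08298665285110474), (0.08600582182407379, 0.050806209444999695), 71.7275390625) z 0.1811
[[0.5189999938011169, 0.05009999871253967], [0.567300021648407, 0.03420000150799751], [0.5942000150680542, 0.11590000241994858], [0.5460000038146973, 0.13179999589920044]]
top rail 285 ((0.6271466612815857, 0.0408439002931118), (0.022984834387898445, 0.17423833906650543), 2.505589246749878)
```

```bash
python3 -m crank '[{"dp":[0,0,0],"delta_rot":[0,0,0],"fingers":1},{"dp":[0,0,0],"delta_rot":[0,0,0],"fingers":1},{"dp":[0,0,0],"delta_rot":[0,0,0],"fingers":1},{"dp":[0,0,0],"delta_rot":[0,0,0],"fingers":1},{"dp":[0,0,0],"delta_rot":[0,0,0],"fingers":1},{"dp":[0,0,0],"delta_rot":[0,0,0],"fingers":1},{"dp":[0,0,0],"delta_rot":[0,0,0],"fingers":1},{"dp":[0,0,0],"delta_rot":[0,0,0],"fingers":1}]' 60; python3 -c "
from h import *
print(manip.sense()['ft_torque'])
look('f',('top','wrist'))"
```

```text
t: 8.07
tcp_pos: [0.5821, 0.1488, 0.2102]
tool_rot: [0.814, 0.581, 0.001, 0.001]
force: [0.2, 0.1, -0.1]
finger_gap: 1.001
gripper_force: 0.0
[ 0.08427568 -0.03759393 -0.01995283]
top case [276 159  27  23 389] ((0.5552422404289246, 0.08153700828552246), (0.08756256103515625, 0.05049557611346245), 71.60475158691406) z 0.18
[[0.5174999833106995, 0.04800000041723251], [0.5654000043869019, 0.03200000151991844], [0.5929999947547913, 0.11509999632835388], [0.5450999736785889, 0.13099999725818634]]
top rail 281 ((0.6270612478256226, 0.0406937450170517), (0.022655220702290535, 0.1742595136165619), 2.9826455116271973)
wrist case [  245   236   125   113 12178] ((0.5779333114624023, 0.1495785415172577), (0.05025226250290871, 0.05017130821943283), 71.26720428466797) z 0.1797
[[0.5461000204086304, 0.13379999995231628], [0.5935999751091003, 0.1177000030875206], [0.6097999811172485, 0.16529999673366547], [0.5622000098228455, 0.18140000104904175]]
wrist rail 4802 ((0.6163561344146729, 0.10129636526107788), (0.03432814031839371, 0.1997288465499878), 3.053271532058716)
```

```bash
python3 -m crank '[{"dp":[0,0,-0.035],"delta_rot":[0,0,0],"fingers":1},{"dp":[0,0,-0.035],"delta_rot":[0,0,0],"fingers":1},{"dp":[0,0,-0.04],"delta_rot":[0,0,0],"fingers":1},{"dp":[0,0,-0.04],"delta_rot":[0,0,0],"fingers":1},{"dp":[-0.041,0,0],"delta_rot":[0,0,0],"fingers":1},{"dp":[-0.041,0,0],"delta_rot":[0,0,0],"fingers":1},{"dp":[-0.041,0,0],"delta_rot":[0,0,0],"fingers":1},{"dp":[-0.041,0,0],"delta_rot":[0,0,0],"fingers":1},{"dp":[0,0,0],"delta_rot":[0,0,0],"fingers":1},{"dp":[0,0,0],"delta_rot":[0,0,0],"fingers":1},{"dp":[0,0,0],"delta_rot":[0,0,0],"fingers":1}]' 60; python3 -c "
from h import *
s=manip.sense();print(s['tcp_pos'],R.from_quat(s['tool_rot']).as_matrix().round(4))
look('g',('wrist','scene'))"
```

```text
t: 9.08
tcp_pos: [0.5556, 0.0714, 0.2854]
tool_rot: [0.814, 0.581, 0.002, 0.001]
force: [-0.2, -0.9, -0.4]
finger_gap: 1.002
gripper_force: 0.0
[0.55557862 0.07144987 0.28538462] [[ 3.253e-01  9.456e-01  3.500e-03]
 [ 9.456e-01 -3.253e-01  4.000e-04]
 [ 1.600e-03  3.200e-03 -1.000e+00]]
wrist case [  266    54    88   219 17290] ((0.5632520914077759, 0.10642492771148682), (0.1405608355998993, 0.04997929185628891), 71.05906677246094) z 0.1796
[[0.5167999863624573, 0.04809999838471413], [0.5641000270843506, 0.03180000185966492], [0.6097000241279602, 0.1648000031709671], [0.5623999834060669, 0.1809999942779541]]
wrist rail 3988 ((0.6243736743927002, 0.08271440118551254), (0.02041209116578102, 0.23819217085838318), 3.031763792037964)
scene case [ 311  202   52   56 1309] ((0.5649375319480896, 0.10742701590061188), (0.1417924463748932, 0.05111413449048996), 70.69384765625) z 0.1792
[[0.5174000263214111, 0.04899999871850014], [0.5655999779701233, 0.032099999487400055], [0.612500011920929, 0.16590000689029694], [0.564300000667572, 0.18279999494552612]]
scene rail 924 ((0.6172770261764526, 0.07774332910776138), (0.039723705500364304, 0.24915120005607605), 2.8133976459503174)
```

```bash
python3 -m crank '[{"dp":[-0.011,-0.0074,0.03],"delta_rot":[0,0,0],"fingers":1},{"dp":[0,0,0.04],"delta_rot":[0,0,0],"fingers":1},{"dp":[0,0,0.04],"delta_rot":[0,0,0],"fingers":1},{"dp":[0,0,0.04],"delta_rot":[0,0,0],"fingers":1},{"dp":[0,0,0],"delta_rot":[0,0,0],"fingers":1},{"dp":[0,0,0],"delta_rot":[0,0,0],"fingers":1}]' 60
python3 -m crank '[{"dp":[0,0,0],"delta_rot":[0,0,0],"fingers":-1},{"dp":[0,0,0],"delta_rot":[0,0,0],"fingers":-1},{"dp":[0,0,0],"delta_rot":[0,0,0],"fingers":-1},{"dp":[0,0,0],"delta_rot":[0,0,0],"fingers":-1},{"dp":[0,0,0],"delta_rot":[0,0,0],"fingers":-1},{"dp":[0,0,0],"delta_rot":[0,0,0],"fingers":-1},{"dp":[0,0,0],"delta_rot":[0,0,0],"fingers":-1},{"dp":[0,0,0],"delta_rot":[0,0,0],"fingers":-1},{"dp":[0,0,0],"delta_rot":[0,0,0],"fingers":-1}]' 60
python3 - <<'E'
from plan import *
s=manip.sense(); print(s['tcp_pos'],s['force'],s['ft_torque'])
q=[(-19,-1.5,.0002),(-19,-3,.0004),(-19,-4.5,.0006)]+[(-19+2*k,-4.5,.0006) for k in range(1,12)]
plan(s['tcp_pos'],R.from_quat(s['tool_rot']),np.array([.610,.165,.030]),-19,q)
E
```

```text
t: 9.68
tcp_pos: [0.5499, 0.0679, 0.2094]
tool_rot: [0.814, 0.581, 0.0, 0.0]
force: [0.1, 0.4, 0.2]
finger_gap: 0.999
gripper_force: 0.0
t: 10.43
tcp_pos: [0.5506, 0.0674, 0.2117]
tool_rot: [0.814, 0.581, 0.002, 0.001]
force: [-0.8, 0.9, 7.0]
finger_gap: 0.582
gripper_force: 63.5
[0.55059851 0.06735654 0.21168387] [-0.83587984  0.86755844  7.01879877] [ 0.09425613  0.142121   -0.01226487]
[0.0096, 0.0, -0.0053] [0.0, -0.0042, -0.0] -> [0.5522 0.0719 0.2143] [ 0.814  0.581 -0.009  0.009]
[0.0096, 0.0, -0.0053] [0.0, -0.0042, -0.0] -> [0.5537 0.0765 0.2169] [ 0.814  0.581 -0.019  0.017]
[0.0096, 0.0, -0.0053] [0.0, -0.0042, -0.0] -> [0.5554 0.0812 0.2193] [ 0.813  0.581 -0.03   0.024]
[-0.0016, 0.0068, 0.0002] [-0.0004, 0.0, -0.0055] -> [0.5583 0.0793 0.2193] [ 0.803  0.595 -0.029  0.025]
[-0.0016, 0.0068, 0.0002] [-0.0004, 0.0, -0.0055] -> [0.5613 0.0776 0.2193] [ 0.793  0.609 -0.029  0.025]
[-0.0016, 0.0068, 0.0002] [-0.0004, 0.0, -0.0055] -> [0.5644 0.0759 0.2193] [ 0.782  0.622 -0.029  0.026]
[-0.0016, 0.0068, 0.0002] [-0.0004, 0.0, -0.0055] -> [0.5676 0.0744 0.2193] [ 0.771  0.636 -0.028  0.026]
[-0.0016, 0.0068, 0.0002] [-0.0004, 0.0, -0.0055] -> [0.5707 0.0729 0.2193] [ 0.76   0.649 -0.028  0.027]
[-0.0016, 0.0068, 0.0002] [-0.0004, 0.0, -0.0055] -> [0.574  0.0716 0.2193] [ 0.748  0.662 -0.027  0.027]
[-0.0016, 0.0068, 0.0002] [-0.0004, 0.0, -0.0055] -> [0.5773 0.0704 0.2193] [ 0.736  0.675 -0.027  0.028]
[-0.0016, 0.0068, 0.0002] [-0.0004, 0.0, -0.0055] -> [0.5806 0.0693 0.2193] [ 0.725  0.688 -0.026  0.028]
[-0.0016, 0.0068, 0.0002] [-0.0004, 0.0, -0.0055] -> [0.5839 0.0684 0.2193] [ 0.712  0.701 -0.026  0.029]
[-0.0016, 0.0068, 0.0002] [-0.0004, 0.0, -0.0055] -> [0.5873 0.0675 0.2193] [ 0.7    0.713 -0.025  0.029]
[-0.0016, 0.0068, 0.0002] [-0.0004, 0.0, -0.0055] -> [0.5907 0.0668 0.2193] [ 0.688  0.725 -0.025  0.029]
```

```bash
python3 -m crank '[{"dp":[0.0096,0,-0.0053],"delta_rot":[0,-0.0042,0],"fingers":-1},{"dp":[0.0096,0,-0.0053],"delta_rot":[0,-0.0042,0],"fingers":-1},{"dp":[0.0096,0,-0.0053],"delta_rot":[0,-0.0042,0],"fingers":-1},{"dp":[0,0,0],"delta_rot":[0,0,0],"fingers":-1},{"dp":[0,0,0],"delta_rot":[0,0,0],"fingers":-1}]' 60
```

```text
t: 10.85
tcp_pos: [0.5552, 0.0806, 0.2193]
tool_rot: [0.813, 0.581, -0.031, 0.025]
force: [-1.3, -2.9, 6.5]
finger_gap: 0.576
gripper_force: 63.8
```

```bash
python3 -m crank '[{"dp":[-0.0016,0.0068,0.0001],"delta_rot":[-0.0004,0,-0.0055],"fingers":-1},{"dp":[-0.0016,0.0068,0.0001],"delta_rot":[-0.0004,0,-0.0055],"fingers":-1},{"dp":[-0.0016,0.0068,0.0001],"delta_rot":[-0.0004,0,-0.0055],"fingers":-1},{"dp":[-0.0016,0.0068,0.0001],"delta_rot":[-0.0004,0,-0.0055],"fingers":-1},{"dp":[-0.0016,0.0068,0.0001],"delta_rot":[-0.0004,0,-0.0055],"fingers":-1},{"dp":[-0.0016,0.0068,0.0001],"delta_rot":[-0.0004,0,-0.0055],"fingers":-1},{"dp":[-0.0016,0.0068,0.0001],"delta_rot":[-0.0004,0,-0.0055],"fingers":-1},{"dp":[-0.0016,0.0068,0.0001],"delta_rot":[-0.0004,0,-0.0055],"fingers":-1},{"dp":[-0.0016,0.0068,0.0001],"delta_rot":[-0.0004,0,-0.0055],"fingers":-1}]' 60
python3 -m crank '[{"dp":[-0.0008,0.0034,0.0001],"delta_rot":[-0.0002,0,-0.0028],"fingers":-1},{"dp":[-0.0008,0.0034,0],"delta_rot":[-0.0002,0,-0.0028],"fingers":-1}]' 60
```

```text
t: 11.6
tcp_pos: [0.5837, 0.069, 0.2184]
tool_rot: [0.713, 0.7, -0.026, 0.027]
force: [-0.1, 1.2, 0.5]
finger_gap: 0.576
gripper_force: 63.3
t: 11.77
tcp_pos: [0.587, 0.0677, 0.2181]
tool_rot: [0.701, 0.712, -0.027, 0.028]
force: [0.0, 2.0, -1.4]
finger_gap: 0.579
gripper_force: 63.0
```

```bash
python3 -m crank '[{"dp":[-0.0008,0.0034,0],"delta_rot":[-0.0002,0,-0.0028],"fingers":-1},{"dp":[-0.0004,0.0017,0],"delta_rot":[-0.0001,0,-0.0014],"fingers":-1}]' 60
python3 -m crank '[{"dp":[-0.0004,0.0017,0],"delta_rot":[-0.0001,0,-0.0014],"fingers":-1},{"dp":[0,0,0],"delta_rot":[0,0,0],"fingers":-1}]' 60
python3 -c "
from h import *
s=manip.sense();print(s['tcp_pos'],s['ft_torque'],R.from_quat(s['tool_rot']).as_matrix().round(4))
look('h',('scene','top'))
im=cv2.imread('pics/h_scene.png');cv2.imwrite('pics/i.png',cv2.resize(im[190:310,260:400],None,fx=5,fy=5,interpolation=2))"
```

```text
t: 11.93
tcp_pos: [0.5897, 0.067, 0.2181]
tool_rot: [0.691, 0.722, -0.027, 0.028]
force: [0.8, 3.3, 0.1]
finger_gap: 0.573
gripper_force: 63.1
t: 12.1
tcp_pos: [0.5905, 0.0668, 0.218]
tool_rot: [0.688, 0.724, -0.027, 0.029]
force: [0.2, 3.2, -0.7]
finger_gap: 0.582
gripper_force: 63.2
[0.59047819 0.06678751 0.2180499 ] [ 1.3312897  -0.26419387 -0.04819596] [[-5.120e-02  9.987e-01  4.800e-03]
 [ 9.956e-01  5.140e-02 -7.800e-02]
 [-7.810e-02  8.000e-04 -9.969e-01]]
scene case [ 309  216   52   45 1119] ((0.5884835124015808, 0.12160925567150116), (0.05289477854967117, 0.109130859375), 2.9170982837677) z 0.1818
[[0.5593000054359436, 0.17479999363422394], [0.5648000240325928, 0.0658000037074089], [0.6176999807357788, 0.06849999725818634], [0.6121000051498413, 0.17739999294281006]]
scene rail 951 ((0.6199758052825928, 0.07763844728469849), (0.035384077578783035, 0.24950674176216125), 3.8296754360198975)
top case [299 152   4  15  34] ((0.5895680785179138, 0.03789786621928215), (0.00964331440627575, 0.046234481036663055), 83.07269287109375) z 0.1867
[[0.5659999847412109, 0.03590000048279762], [0.6118999719619751, 0.030300000682473183], [0.613099992275238, 0.039900001138448715], [0.5672000050544739, 0.045499999076128006]]
top rail 142 ((0.6252025365829468, -0.006977837532758713), (0.04243551567196846, 0.08232774585485458), 12.912217140197754)
```

View pics/i.png

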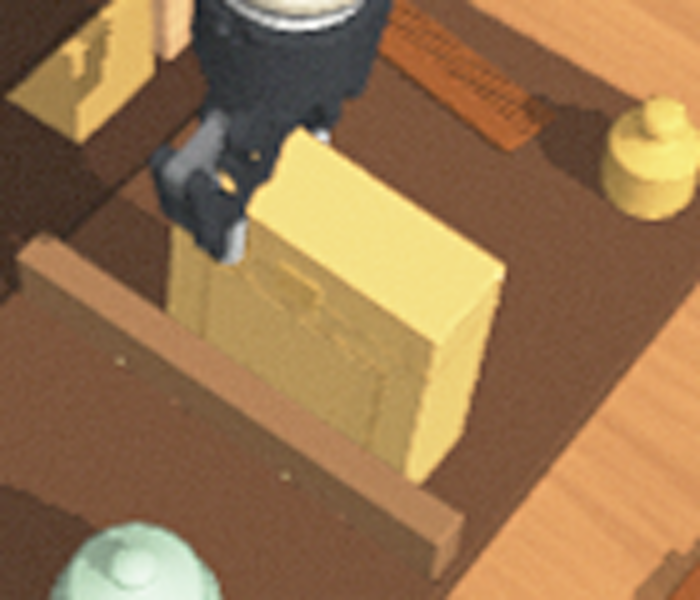

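The crop shows the case along the rail with its cabinet end tipped up, its free foot (410,480) at the rail. It is nearly flush, with no contact force yet.

```bash
python3 -m crank '[{"dp":[-0.0002,0.0017,0],"delta_rot":[0,0,-0.0007],"fingers":-1},{"dp":[0,0,0],"delta_rot":[0,0,0],"fingers":-1}]' 60
python3 -m crank '[{"dp":[-0.0002,0.0017,0],"delta_rot":[0,0,-0.0003],"fingers":-1},{"dp":[0,0,0],"delta_rot":[0,0,0],"fingers":-1}]' 60
```

```text
t: 12.37
tcp_pos: [0.5909, 0.0667, 0.2181]
tool_rot: [0.687, 0.726, -0.027, 0.028]
force: [-0.3, 3.4, 0.2]
finger_gap: 0.578
gripper_force: 63.2
t: 12.53
tcp_pos: [0.5912, 0.0667, 0.2181]
tool_rot: [0.686, 0.726, -0.028, 0.028]
force: [-2.3, 4.5, 1.7]
finger_gap: 0.58
gripper_force: 63.4
```

```bash
python3 -m crank '[{"dp":[0,0.0017,0],"delta_rot":[0,0,0],"fingers":-1},{"dp":[0,0,0],"delta_rot":[0,0,0],"fingers":-1}]' 60
python3 - <<'E'
from plan import *
s=manip.sense(); r=R.from_quat(s['tool_rot']); p=s['tcp_pos']; X=r.as_matrix()
yaw=np.degrees(np.arctan2(X[1,1],X[0,1])); print(yaw,s['force'])
# grip point untilts about free-end bottom edge
C0=R.from_euler('z',-19,degrees=True); piv0=np.array([.610,.165,.030])
rel=C0.inv().apply(np.array([.5506,.0674,.2117])-piv0); C=R.from_euler('z',yaw,degrees=True)
d=C.apply(rel-R.from_euler('x',-4.5,degrees=True).apply(rel)); tgt=p+d; tgt[2]=.2108
rn=C*C0.inv()*R.from_quat([.814,.581,0,0]); dr=(r.inv()*rn).as_rotvec()/2/np.pi; print(tgt)
n=4; pr=p;rr=r
for k in range(1,n+1):
    a=k/n; pn=p+(tgt-p)*a; print((rr.inv().apply(pn-pr)/.5).round(4),(dr/n).round(4)); pr,rr=pn,r*R.from_rotvec(dr*2*np.pi*a)
E
```

```text
t: 12.7
tcp_pos: [0.5915, 0.0667, 0.2181]
tool_rot: [0.686, 0.726, -0.028, 0.027]
force: [-3.6, 3.5, 3.6]
finger_gap: 0.577
gripper_force: 63.6
3.2390271913595217 [-3.6486208   3.48313266  3.63336133]
[0.59231278 0.05212405 0.2108    ]
[-0.007   0.      0.0042] [-0.0002  0.0031 -0.    ]
[-0.0071  0.      0.0041] [-0.0002  0.0031 -0.    ]
[-0.0072  0.      0.004 ] [-0.0002  0.0031 -0.    ]
[-0.0072 -0.      0.0038] [-0.0002  0.0031 -0.    ]
```

```bash
python3 -m crank '[{"dp":[-0.007,0,0.0042],"delta_rot":[-0.0002,0.0031,0],"fingers":-1},{"dp":[-0.0071,0,0.0041],"delta_rot":[-0.0002,0.0031,0],"fingers":-1},{"dp":[-0.0072,0,0.004],"delta_rot":[-0.0001,0.0031,0],"fingers":-1},{"dp":[-0.0072,0,0.0038],"delta_rot":[-0.0001,0.0031,0],"fingers":-1},{"dp":[0,0,0],"delta_rot":[0,0,0],"fingers":-1},{"dp":[0,0,0],"delta_rot":[0,0,0],"fingers":-1}]' 60
python3 -c "
from h import *
s=manip.sense();print(s['tcp_pos'],s['ft_torque'],R.from_quat(s['tool_rot']).as_matrix().round(4))
look('j',('scene','wrist'))"
```

```text
t: 13.2
tcp_pos: [0.5917, 0.0525, 0.212]
tool_rot: [0.686, 0.728, -0.0, -0.001]
force: [-5.8, 7.1, 10.5]
finger_gap: 0.577
gripper_force: 64.4
[0.59171691 0.05250057 0.21198818] [ 1.37898634  1.12376438 -0.01928558] [[-5.920e-02  9.982e-01 -1.300e-03]
 [ 9.982e-01  5.920e-02  2.000e-04]
 [ 2.000e-04 -1.300e-03 -1.000e+00]]
scene case [ 305  213   52   45 1094] ((0.5895736813545227, 0.10656838119029999), (0.05418436974287033, 0.11802195012569427), 2.2799127101898193) z 0.1803
[[0.5601999759674072, 0.16449999809265137], [0.5648999810218811, 0.04650000110268593], [0.6190000176429749, 0.048700001090765], [0.614300012588501, 0.16660000383853912]]
scene rail 961 ((0.618233323097229, 0.07778420299291611), (0.037308014929294586, 0.24958987534046173), 2.758793830871582)
wrist case [  236     0   161   342 46065] ((0.5877794027328491, 0.09495064616203308), (0.05275046080350876, 0.13196241855621338), 3.5125784873962402) z 0.1807
[[0.5573999881744385, 0.15919999778270721], [0.565500020980835, 0.027499999850988388], [0.6180999875068665, 0.030700000002980232], [0.6100999712944031, 0.1624000072479248]]
```

```bash
python3 -m crank '[{"dp":[0,0,0],"delta_rot":[0,0,0],"fingers":1},{"dp":[0,0,0],"delta_rot":[0,0,0],"fingers":1},{"dp":[0,0,0],"delta_rot":[0,0,0],"fingers":1},{"dp":[0,0,0],"delta_rot":[0,0,0],"fingers":1},{"dp":[0,0,0],"delta_rot":[0,0,0],"fingers":1},{"dp":[0,0,0],"delta_rot":[0,0,0],"fingers":1},{"dp":[0,0,0],"delta_rot":[0,0,0],"fingers":1},{"dp":[0,0,0],"delta_rot":[0,0,0],"fingers":1}]' 60
python3 -m crank '[{"dp":[0,0,-0.035],"delta_rot":[0,0,0],"fingers":1},{"dp":[0,0,-0.04],"delta_rot":[0,0,0],"fingers":1},{"dp":[0,0,-0.04],"delta_rot":[0,0,0],"fingers":1},{"dp":[0,0,-0.04],"delta_rot":[0,0,0],"fingers":1},{"dp":[0,0,-0.04],"delta_rot":[0,0,0],"fingers":1},{"dp":[0,0,0],"delta_rot":[0,0,0],"fingers":1},{"dp":[0,0,0],"delta_rot":[0,0,0],"fingers":1},{"dp":[0,0,0],"delta_rot":[0,0,0],"fingers":1},{"dp":[0,0,0],"delta_rot":[0,0,0],"fingers":1},{"dp":[0,0,0],"delta_rot":[0,0,0],"fingers":1}]' 60
python3 -c "
from h import *
look('k',('wrist','scene'))
im=cv2.imread('pics/k_wrist.png');cv2.imwrite('pics/k.png',im)
a=cv2.imread('pics/k_scene.png');cv2.imwrite('pics/l.png',cv2.resize(a[180:320,250:410],None,fx=4,fy=4,interpolation=2))"
```

```text
t: 13.97
tcp_pos: [0.5937, 0.0517, 0.2106]
tool_rot: [0.686, 0.727, 0.001, 0.002]
force: [-0.1, -0.2, 0.2]
finger_gap: 0.994
gripper_force: 0.0
t: 14.8
tcp_pos: [0.5927, 0.052, 0.3067]
tool_rot: [0.686, 0.727, 0.0, 0.0]
force: [-0.4, -0.9, 0.0]
finger_gap: 0.998
gripper_force: 0.0
wrist case [  273    48    79   201 14392] ((0.5875328183174133, 0.09421563148498535), (0.049733906984329224, 0.1395343691110611), 3.5212655067443848) z 0.1799
[[0.5583999752998352, 0.1623000055551529], [0.5669999718666077, 0.023099999874830246], [0.616599977016449, 0.026100000366568565], [0.6080999970436096, 0.16539999842643738]]
wrist rail 1957 ((0.624906063079834, 0.07687072455883026), (0.02024439536035061, 0.24880871176719666), 2.9774904251098633)
scene case [ 292  209   65   50 1365] ((0.5889877080917358, 0.09556184709072113), (0.05224251747131348, 0.1408166140317917), 2.922956705093384) z 0.1792
[[0.5593000054359436, 0.16449999809265137], [0.5665000081062317, 0.023900000378489494], [0.6187000274658203, 0.026599999517202377], [0.6115000247955322, 0.1671999990940094]]
scene rail 978 ((0.6192402243614197, 0.07793526351451874), (0.03488154336810112, 0.24948149919509888), 3.0134639739990234)
```

View pics/k.png

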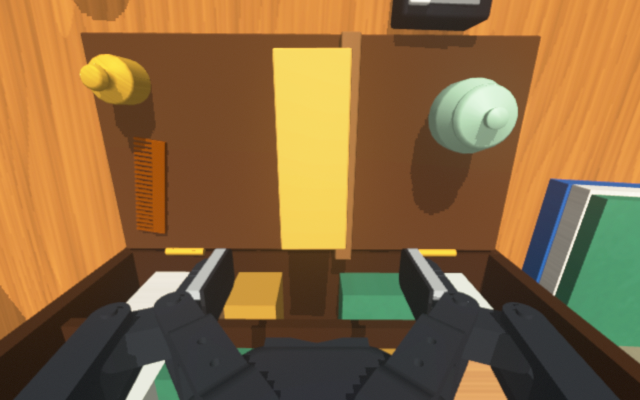

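View pics/l.png

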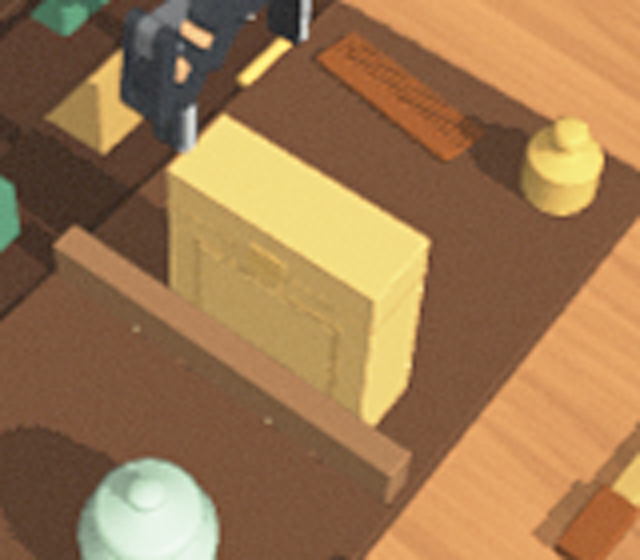

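The wrist and scene views show the case standing along the rail, with jar, weight and comb unmoved. The depth readings put the far end up to 1 mm off, so I check the angle with a line fit on this same picture.

```bash
python3 - <<'E'
from h import *
im=cv2.imread("pics/k_wrist.png").astype(float); m,Rm,o=cam("wrist")
def cast(u,v,z):
    d=np.stack([(u-m["cx"])/m["fx"],-(v-m["cy"])/m["fy"],-np.ones_like(u)],-1)@Rm.T
    return o+d*((z-o[2])/d[:,2])[:,None]
g=cv2.GaussianBlur(im,(0,0),.8)[...,:].sum(2); gx=np.gradient(g,axis=1)
def edge(lo,hi,z,name):
    v=np.arange(70,235); u=[]
    for r in v:
        a=np.clip(-gx[r,lo:hi],0,None); i=a.argmax(); s=slice(max(i-2,0),i+3); u.append(lo+(a[s]*np.arange(lo,hi)[s]).sum()/(a[s].sum()-lo*0)-lo)
    u=np.array(u)+lo; u=u-0
    P=cast(u,v.astype(float),z); f=np.polyfit(P[:,1],P[:,0],1); e=P[:,0]-np.polyval(f,P[:,1]); k=abs(e)<.0015; f=np.polyfit(P[k,1],P[k,0],1)
    print(name,u[[0,80,164]].round(1),"yaw",np.degrees(np.arctan(-f[0])).round(2),k.sum(),"x at y=.025,.166",np.polyval(f,[.025,.166]).round(4)); return f
c=edge(341,354,.18,"case"); r=edge(350,364,.065,"rail outer")
print("gap",(np.polyval(r,[.025,.166])-.0200-np.polyval(c,[.025,.166])).round(4))
E
```

```text
case [691.2 688.9 686.7] yaw 23.41 165 x at y=.025,.166 [0.8853 0.8243]
rail outer [700.7 705.  701.2] yaw 23.42 49 x at y=.025,.166 [1.0509 0.9898]
gap [0.1455 0.1455]
```

```bash
python3 - <<'E'
from h import *
im=cv2.imread("pics/k_wrist.png").astype(float); m,Rm,o=cam("wrist")
def cast(u,v,z):
    d=np.stack([(u-m["cx"])/m["fx"],-(v-m["cy"])/m["fy"],-np.ones_like(u)],-1)@Rm.T
    return o+d*((z-o[2])/d[:,2])[:,None]
gx=np.gradient(cv2.GaussianBlur(im,(0,0),.8).sum(2),axis=1)
def edge(lo,hi,z,name):
    v=np.arange(70,235); u=[]
    for r in v:
        a=np.clip(-gx[r,lo:hi],0,None); i=a.argmax(); s=slice(max(i-2,0),i+3); u.append(np.average(np.arange(lo,hi)[s],weights=a[s]+1e-6))
    u=np.array(u); P=cast(u,v.astype(float),z); f=np.polyfit(P[:,1],P[:,0],1)
    for t in(.003,.001): k=abs(P[:,0]-np.polyval(f,P[:,1]))<t; f=np.polyfit(P[k,1],P[k,0],1)
    print(name,u[[0,80,164]].round(1),"yaw",np.degrees(np.arctan(-f[0])).round(2),k.sum(),np.polyval(f,[.025,.166]).round(4)); return f
c=edge(344,354,.18,"case"); r=edge(352,364,.065,"rail outer")
print("gap",(np.polyval(r,[.025,.166])-.0200-np.polyval(c,[.025,.166])).round(4))
E
```

```text
case [350.2 347.9 345.7] yaw 3.56 165 [0.6165 0.6077]
rail outer [358.9 355.  352.3] yaw 3.22 165 [0.6371 0.6291]
gap [0.0005 0.0014]
```

```bash
python3 -c "
from station import manip
print(manip.sign_off())"
```

```text
the job is handed in; nothing more can be done
None
```

The job is handed in: I walked the case to the rail in two tipped swings, and it stands free along the rail, about 0.5 mm off at the cabinet end and 1.4 mm at the far end, square to about half a degree. The cabinet-end pivot corner drifted about 5 mm on the first swing and release. The jar, weight and comb look unmoved; I didn't re-measure the clock, cup or fan, but nothing went near them.

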